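# Stop the belt sander with its long stop bar

## Robot

A 6-joint arm with a two-finger parallel gripper is mounted at the origin on the work surface. World frame = base frame: x ahead of the robot, y to its left, z up, the work surface at z = 0. Lengths are in m, angles in rad, forces in N, time in s.
With the tool pointing down it reaches from about 0.25 to 0.725 m from the base axis. Payload 4 kg.
Tool frame: the origin (TCP) lies on the centre line of the jaws, within the pads' length; the fingertips stand 17 mm ahead of it and the grasp point (between the pads) lies 2 mm behind it; z points along the fingers, y is the line along which they close (so a half turn about z gives the same grasp; the last joint's range is limited). The gripper opens to 85 mm and grips with 20 to 120 N. Pads are 22 mm wide; open, the fingers measure 114 mm over their backs; the gripper's body (76 mm by 85 mm) begins 54 mm behind the grasp point. The pads swing forward as they close: fully open they stand 13 mm farther back than shut.
Start: joints at [1.285, 0.241, 0.005, 1.335, 0, 1.571], TCP at [0.141, 0.48, 0.248] pointing down, gripper open.
Joint ranges: [-2.72, 2.72], [-1.05, 1.87], [-1.09, 1.28], [-1.99, 2.15], [-1.42, 1.44], [-3.14, 3.14]. Speed limits (rad/s): [2.79, 2.79, 3.14, 3.14, 3.14, 3.14].

## Interface

Orientations are given as a unit quaternion [x, y, z, w].
In Python, from workcell import bot, camera, get_calibration gives the robot as it stands.
- The arm moves only by the tool apply_moves, never from a script. Its argument "steps" is a list of rows, each a list of 3 entries, a list of its own where there are three numbers: the shift along the tool's x, y, z as a fraction of full scale, then the turn, a rotation vector about the tool's x, y, z as a fraction of full scale, then the opening, from 0 (shut) to 1 (fully open). A call has exactly 8 rows; each row shifts and turns the commanded pose from where the row before left it, along the tool's axes as they then stand; what a row does not reach is not made up. Full scale, the value 1, is 20 cm for a shift and pi rad for a turn. A row lasts 1/12 s, in which the tool goes at most 41.7 mm and 7.16 degrees, less where a joint would pass 70% of its speed; a pose out of reach is approached as far as the arm can. A call with a number of a shift or a turn outside -1 to 1 is refused whole. A call with a gripper value outside its range is refused whole. The fingers move at their own pace and stop on an object; the grip force is fixed at half the most. Time passes only in rows, so rows that do not move let the fingers close, or fill a call up. It gives the time, the measured TCP pose, the force, the opening and the grip force at its end, in the units of the state.
- bot.get_obs(): the state, without advancing time (a new reading comes with each control period).
- camera(name): name is "side" or "top"; returns (picture, depth): 480x640x3 uint8, red, green, blue; 480x640 float32, m along the optical axis (not along the pixel's ray), 0 where there is no reading.
- get_calibration(name): a dict with "fov_y" (degrees; the focal length in pixels is half the picture's height over the tangent of half this angle, whatever the lens; pixels are square), "cx", "cy" (the principal point, pixels), "rvec" (rotation vector, rad) and "tvec" (3), from world to camera coordinates, as OpenCV has them. Camera axes: x right, y down, z forward; pixel columns grow to the right and rows downward; lengths in m; the calibration is good to about 2 mm. A picture is of the moment at which its call begins. get_calibration takes no time and is no camera call.
- bot.job_done(): hands the job in; it is judged then, once.
The state is a dict: "clock": time; "joint_pos": joint angles; "joint_vel": joint speeds; "tau": joint torques, N m; "eef_pos": TCP position; "tool_rot": TCP orientation; "ft_force": force on the tool from outside, world axes, zero at the start; "ft_torque": the same for the moment, N m; "grip_width": finger opening in m; "grasp_force": force on a finger pad.
Only numpy, scipy, OpenCV 4.12 (cv2) and the standard library are available. Lean on these libraries where they do the work, as an engineer would, in place of code of your own. Each camera call takes 0.05 s, during which the arm holds its last target. There are 200 camera calls.

## Task

Stop the belt sander: of the two hinged bar switches on the bench, press the longer bar down near its centre, so that both ends travel down evenly, until it is fully down, then let go. It stays down by itself; leave the shorter bar, the dust gate's switch, as it is.

Things in the scene. Friction and masses are not known exactly. Their poses are not given: they have to be found in the camera images.
- stop_mid (a point): Centre of the top face of the long stop bar: flat aluminium, 300 x 36 x 14 mm, black end caps, top about 84 mm above the bench when up, over a grey foot plate (150 x 270 mm) fixed to the bench. Axes: y along the bar, z out of its top, x across it towards its rear hinge, 70 mm behind. Free from above.
- stop_rock (a joint): Seesaw tilt of the long bar along its length, in rad: 0 level, positive with its +y end up, limits 0.2 either way. The bar sits on a sprung pivot (4.5 Nm/rad) under its centre: pressed gently within 25 mm of the centre it stays about level, pressed at an end it tips.
- stop_swing (a joint): Hinge of the long stop bar's yoke, in rad: 0 fully up, 0.30 fully down (the bar's centre is then about 21 mm lower, its top face leaning 17 degrees towards the robot's side). It starts at 0 to 0.05. Stiff by friction: about 7 to 8 N at the bar's centre moves it, and it stays where it is left.
- gate_mid (a point): Centre of the top face of the shorter bar, the dust gate's switch, which is to be left alone: same make, height and materials, but 160 mm long on a foot plate of 150 x 144 mm. Axes as for the long bar. The two switches stand side by side on the bench, either one on the left.

How it is judged:
By the outcome, as a careful person would: the job done as asked, in the order asked, and still so for the second after the job is handed in, with the robot touching nothing.
It also fails if it takes over 32 s, if anything falls off the work surface, if the arm or the gripper's body presses on something with over 40 N, if the wrist force passes 120 N, or if a joint passes its speed limit or range.

## Working session

There is one attempt and no reset: what is moved stays moved. The work goes in short steps, Python scripts to look and compute and a tool call to move; the robot and the scene stay as the last step left them, time stands still between calls to the robot, and variables do not carry over. Pictures are saved under pics/ and viewed, at most 10 in all, crops included, and the job is handed in when it is done.

Besides the shell and the picture viewer there is one more tool, called after "Emit:" as name([rows], argument=value, ...), one row to a line, values as JSON. apply_moves: Moves the arm, as the interface text tells. Its arguments: {"type":"object","properties":{"steps":{"type":"array"}},"required":["steps"]}

```bash
mkdir -p pics; cat > h.py <<'E'
import numpy as np, cv2
from workcell import bot, camera, get_calibration
def cal(n):
    c=get_calibration(n); f=240/np.tan(np.radians(c["fov_y"])/2)
    R=cv2.Rodrigues(np.array(c["rvec"],float))[0]; t=np.array(c["tvec"],float).ravel()
    return c,f,R,t
def cloud(n,d):
    c,f,R,t=cal(n); v,u=np.mgrid[0:480,0:640]
    P=np.stack([(u-c["cx"])/f*d,(v-c["cy"])/f*d,d],-1)
    return (P-t)@R
def ray(n,u,v,z):
    c,f,R,t=cal(n); o=-R.T@t; r=R.T@np.array([(u-c["cx"])/f,(v-c["cy"])/f,1])
    return o+r*(z-o[2])/r[2]
E
python3 - <<'E'
from h import *
for n in("top","side"):
    p,d=camera(n); np.savez(f"{n}0.npz",p=p,d=d); cv2.imwrite(f"pics/{n}0.png",p[:,:,::-1]); print(get_calibration(n))
    P=cloud(n,d); m=(d>0)&(P[...,2]>.06)&(P[...,2]<.1)
    print(m.sum())
o=bot.get_obs(); print({k:np.round(v,3) for k,v in o.items()})
E
```

```text
{'fov_y': 48.25321100013102, 'cx': 311.67262987159484, 'cy': 248.5291489500174, 'rvec': array([ 2.14812985, -2.09840221,  0.21295113]), 'tvec': array([-0.02439738,  0.55553052,  0.94778094])}
18760
{'fov_y': 55.312870451119565, 'cx': 326.14043014510463, 'cy': 238.08739612930898, 'rvec': array([ 0.30707052, -2.60054337,  1.48444561]), 'tvec': array([0.52263976, 0.18170983, 0.69129829])}
25454
{'clock': np.float64(0.1), 'joint_pos': array([1.285, 0.241, 0.004, 1.335, 0.   , 1.571]), 'joint_vel': array([ 0.   , -0.   ,  0.003, -0.   , -0.001, -0.001]), 'tau': array([ 0.0000e+00, -3.7314e+01,  2.5301e+01,  1.1000e-02,  0.0000e+00,
       -0.0000e+00]), 'eef_pos': array([0.141, 0.479, 0.247]), 'tool_rot': array([ 0.142,  0.99 , -0.001, -0.   ]), 'ft_force': array([-1.321, -0.126,  0.292]), 'ft_torque': array([-0.018,  0.027, -0.023]), 'grasp_force': np.float64(0.0), 'grip_width': np.float64(0.085)}
```

View pics/top0.png

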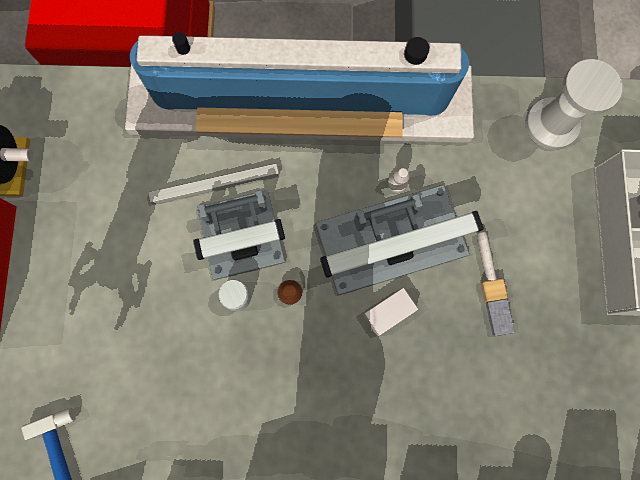

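View pics/side0.png

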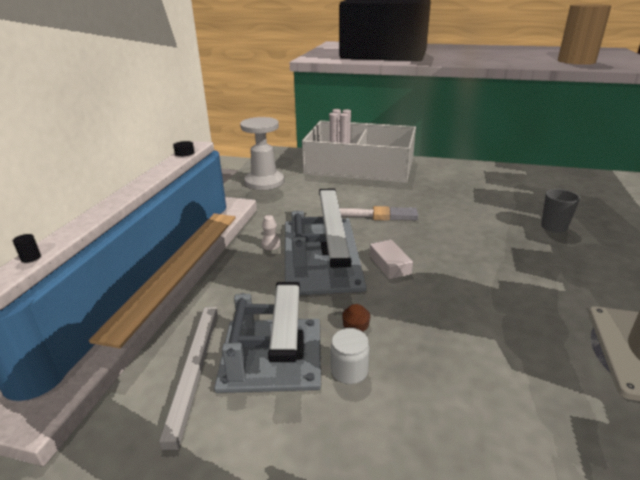

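The top view shows the long bar from its cap at (326,267) to its cap at (478,222), on the right. The short gate bar runs from (198,247) to (282,230), and a loose strip lies at (150,198)–(280,168). In the side view the long bar is the rear one, (330,190)–(340,265), and nothing is above it.

```bash
python3 - <<'E'
from h import *
for n,(x0,x1,y0,y1) in(("top",(300,500,195,290)),("side",(300,360,180,270))):
    z=np.load(n+"0.npz"); d=z["d"]; p=z["p"]; P=cloud(n,d); v,u=np.mgrid[0:480,0:640]
    reg=(u>x0)&(u<x1)&(v>y0)&(v<y1)&(d>0)
    m=(reg&(P[...,2]>.07)&(P[...,2]<.1)).astype(np.uint8)
    k,l,s,c=cv2.connectedComponentsWithStats(m)
    i=1+np.argmax(s[1:,4]); Q=P[l==i]; print(n,s[1:,4],s[i])
    r=cv2.minAreaRect((Q[:,:2]*1000).astype(np.float32)); print(r, cv2.boxPoints(r).round(0).tolist())
    A=np.c_[Q[:,:2]-Q[:,:2].mean(0),np.ones(len(Q))]; print("plane",np.linalg.lstsq(A,Q[:,2],rcond=None)[0],np.percentile(Q[:,2],[5,50,95]))
    bright=(l==i)&(p.min(2)>130); B=P[bright]; rb=cv2.minAreaRect((B[:,:2]*1000).astype(np.float32)); print("bright",rb,np.median(B[:,2]))
# plate from top
for u,v in((318,222),(445,184),(468,252),(340,293)): print(ray("top",u,v,.01).round(3))
P=cloud("top",np.load("top0.npz")["d"])
for u,v in((326,267),(402,244),(478,222),(402,62),(400,178),(416,48),(440,185)): print(u,v,P[v,u].round(3))
E
```

```text
top [3998] [ 320  196  164   82 3998]
((595.4628295898438, -165.6157684326172), (102.06619262695312, 304.3882141113281), 18.38039779663086) [[499.0, -37.0], [595.0, -326.0], [692.0, -294.0], [596.0, -5.0]]
plane [-0.09759366 -0.03367204  0.08148702] [0.07267548 0.08265978 0.08601234]
bright ((594.5430297851562, -166.74951171875), (97.82792663574219, 282.1907958984375), 18.33075523376465) 0.0831987251192988
side [1484   12   16    1    1    2    2   53    7    1    3    2    1] [ 319  189   33   79 1484]
((566.2860107421875, -170.38189697265625), (38.10663604736328, 304.3568420410156), 18.32426643371582) [[500.0, -32.0], [596.0, -321.0], [632.0, -309.0], [537.0, -20.0]]
plane [-0.00895594 -0.00891105  0.08093284] [0.07525314 0.0815301  0.08309705]
bright ((576.7124633789062, -206.4517059326172), (35.04070281982422, 218.56173706054688), 18.2259521484375) 0.08163247081349065
[ 0.618 -0.023  0.01 ]
[ 0.703 -0.276  0.01 ]
[ 0.565 -0.317  0.01 ]
[ 0.479 -0.068  0.01 ]
326 267 [ 0.517 -0.038  0.083]
402 244 [ 0.562 -0.175  0.085]
478 222 [ 0.607 -0.315  0.085]
402 62 [ 0.858 -0.158  0.196]
400 178 [ 0.694 -0.176  0.065]
416 48 [ 0.873 -0.179  0.217]
440 185 [ 0.7   -0.265  0.012]
```

Emit:
apply_moves([
  [[-0.12, -0.105, 0], [0, 0, 0], 0],
  [[-0.12, -0.105, 0], [0, 0, 0], 0],
  [[-0.12, -0.105, 0], [0, 0, 0], 0],
  [[-0.12, -0.105, 0], [0, 0, 0], 0],
  [[-0.12, -0.105, 0], [0, 0, 0], 0],
  [[-0.12, -0.105, 0], [0, 0, 0], 0],
  [[-0.12, -0.105, 0], [0, 0, 0], 0],
  [[-0.12, -0.105, 0], [0, 0, 0], 0],
])

```text
clock: 0.77
eef_pos: [0.278, 0.2628, 0.248]
tool_rot: [0.142, 0.99, -0.0, -0.0]
ft_force: [0.4, 1.1, -0.2]
grip_width: -0.0001
grasp_force: 0.0
```

```bash
python3 - <<'E'
from h import *
o=bot.get_obs(); print(o["joint_pos"].round(3),o["eef_pos"].round(4),o["tool_rot"].round(3))
E
```

```text
[ 0.757  0.008 -0.266  1.298 -0.     1.043] [0.278  0.2628 0.248 ] [ 0.142  0.99  -0.    -0.   ]
```

Emit:
apply_moves([
  [[-0.12, -0.105, 0], [0, 0, 0], 0],
  [[-0.12, -0.105, 0], [0, 0, 0], 0],
  [[-0.12, -0.105, 0], [0, 0, 0], 0],
  [[-0.12, -0.105, 0], [0, 0, 0], 0],
  [[-0.12, -0.105, 0], [0, 0, 0], 0],
  [[-0.12, -0.105, 0], [0, 0, 0], 0],
  [[-0.12, -0.105, 0], [0, 0, 0], 0],
  [[-0.12, -0.105, 0], [0, 0, 0], 0],
])

```text
clock: 1.43
eef_pos: [0.4149, 0.0475, 0.248]
tool_rot: [0.143, 0.99, -0.0, -0.0]
ft_force: [0.3, -0.0, -0.1]
grip_width: -0.0001
grasp_force: 0.0
```

Emit:
apply_moves([
  [[0, 0, 0], [0, 0, -0.0386], 0],
  [[0, 0, 0], [0, 0, -0.0386], 0],
  [[0, 0, 0], [0, 0, -0.0386], 0],
  [[0, 0, 0], [0, 0, -0.0386], 0],
  [[0, 0, 0], [0, 0, -0.0386], 0],
  [[0, 0, 0], [0, 0, 0], 0],
  [[0, 0, 0], [0, 0, 0], 0],
  [[0, 0, 0], [0, 0, 0], 0],
])

```text
clock: 2.1
eef_pos: [0.4145, 0.0491, 0.2481]
tool_rot: [-0.158, 0.987, 0.0, -0.0]
ft_force: [0.7, 1.0, 1.5]
grip_width: 0.0001
grasp_force: 0.0
```

```bash
cat >> h.py <<'E'
def togo(tgt):
    from scipy.spatial.transform import Rotation as Ro
    o=bot.get_obs(); R=Ro.from_quat(o["tool_rot"]).as_matrix()
    print(o["clock"],o["joint_pos"].round(3),o["eef_pos"].round(4),"F",o["ft_force"].round(1),"T",o["ft_torque"].round(2))
    print("yaw y",np.degrees(np.arctan2(R[1,1],R[0,1])).round(2),"z",R[:,2].round(3),"shift/0.2",(R.T@(np.array(tgt)-o["eef_pos"])/.2).round(4))
E
python3 - <<'E'
from h import *
togo([.564,-.172,.125])
E
```

```text
2.1 [ 0.118  0.077 -0.192  1.302 -0.    -0.2  ] [0.4145 0.0491 0.2481] F [0.7 1.  1.5] T [-0.   -0.01 -0.04]
yaw y 108.22 z [-0. -0. -1.] shift/0.2 [-0.3647 -1.2838  0.6153]
```

Emit:
apply_moves([
  [[-0.0436, -0.1617, 0], [0, 0, 0], 0],
  [[-0.0436, -0.1617, 0], [0, 0, 0], 0],
  [[-0.0436, -0.1617, 0], [0, 0, 0], 0],
  [[-0.0436, -0.1617, 0], [0, 0, 0], 0],
  [[-0.0436, -0.1617, 0], [0, 0, 0], 0],
  [[-0.0436, -0.1617, 0], [0, 0, 0], 0],
  [[-0.0436, -0.1617, 0], [0, 0, 0], 0],
  [[-0.0436, -0.1617, 0], [0, 0, 0], 0],
])

```text
clock: 2.77
eef_pos: [0.563, -0.1759, 0.2481]
tool_rot: [-0.159, 0.987, 0.0, -0.0]
ft_force: [0.5, -0.2, 0.5]
grip_width: 0.0
grasp_force: 0.0
```

Emit:
apply_moves([
  [[0, 0, 0.1], [0, 0, 0], 0],
  [[0, 0, 0.1], [0, 0, 0], 0],
  [[0, 0, 0.1], [0, 0, 0], 0],
  [[0, 0, 0.1], [0, 0, 0], 0],
  [[0, 0, 0.1], [0, 0, 0], 0],
  [[0, 0, 0.1], [0, 0, 0], 0],
  [[0, 0, 0], [0, 0, 0], 0],
  [[0, 0, 0], [0, 0, 0], 0],
])

```text
clock: 3.43
eef_pos: [0.5614, -0.1741, 0.1272]
tool_rot: [-0.159, 0.987, 0.001, -0.002]
ft_force: [1.2, 0.2, 0.5]
grip_width: 0.0
grasp_force: 0.0
```

```bash
python3 - <<'E'
from h import *
togo([.5617,-.1749,.101])
p,_=camera("top"); q,_=camera("side"); cv2.imwrite("pics/a1.png",np.hstack([cv2.resize(p[150:330,280:520],(400,300)),cv2.resize(q[130:310,240:480],(400,300))])[:,:,::-1])
E
```

```text
3.4333 [-0.301  0.49   0.046  1.13  -0.    -0.62 ] [ 0.5614 -0.1741  0.1272] F [1.2 0.2 0.5] T [-0.01 -0.01  0.03]
yaw y 108.3 z [-0.003  0.001 -1.   ] shift/0.2 [-0.0006 -0.0046  0.1308]
```

View pics/a1.png

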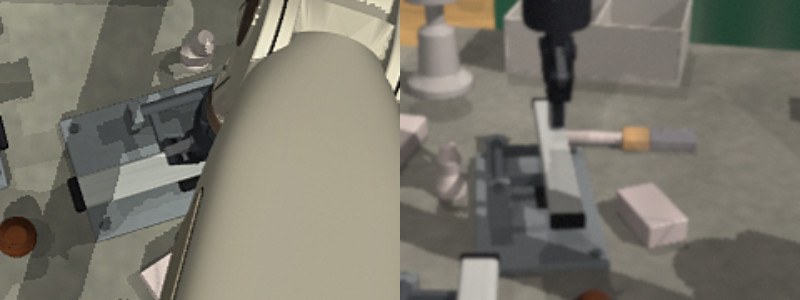

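The closed fingertips, at about (560,125) in the right half, are over the middle of the bar. I'll press down slowly and watch the force.

Emit:
apply_moves([
  [[0, -0.005, 0.03], [0, 0, 0], 0],
  [[0, 0, 0.03], [0, 0, 0], 0],
  [[0, 0, 0.03], [0, 0, 0], 0],
  [[0, 0, 0.02], [0, 0, 0], 0],
  [[0, 0, 0.01], [0, 0, 0], 0],
  [[0, 0, 0.01], [0, 0, 0], 0],
  [[0, 0, 0.01], [0, 0, 0], 0],
  [[0, 0, 0], [0, 0, 0], 0],
])

```text
clock: 4.2
eef_pos: [0.5625, -0.1754, 0.0999]
tool_rot: [-0.16, 0.987, 0.0, -0.0]
ft_force: [0.2, -0.5, 0.0]
grip_width: -0.0001
grasp_force: 0.0
```

Emit:
apply_moves([
  [[0, 0, 0.01], [0, 0, 0], 0],
  [[0, 0, 0.01], [0, 0, 0], 0],
  [[0, 0, 0.01], [0, 0, 0], 0],
  [[0, 0, 0.01], [0, 0, 0], 0],
  [[0, 0, 0], [0, 0, 0], 0],
  [[0, 0, 0], [0, 0, 0], 0],
  [[0, 0, 0], [0, 0, 0], 0],
  [[0, 0, 0], [0, 0, 0], 0],
])

```text
clock: 4.87
eef_pos: [0.562, -0.1758, 0.0936]
tool_rot: [-0.159, 0.987, -0.0, -0.0]
ft_force: [-5.0, 0.4, 7.0]
grip_width: 0.0002
grasp_force: 3.8
```

```bash
python3 - <<'E'
from h import *
togo([.5617,-.1749,.082])
E
```

```text
4.8667 [-3.030e-01  5.200e-01  1.000e-03  1.052e+00 -1.000e-03 -6.230e-01] [ 0.562  -0.1758  0.0936] F [-5.   0.4  7. ] T [ 0.02  0.91 -0.  ]
yaw y 108.34 z [-0.001 -0.001 -1.   ] shift/0.2 [-0.      0.0047  0.058 ]
```

Emit:
apply_moves([
  [[0, 0, 0.01], [0, 0, 0], 0],
  [[0, 0, 0.01], [0, 0, 0], 0],
  [[0, 0, 0.01], [0, 0, 0], 0],
  [[0, 0, 0.01], [0, 0, 0], 0],
  [[0, 0, 0], [0, 0, 0], 0],
  [[0, 0, 0], [0, 0, 0], 0],
  [[0, 0, 0], [0, 0, 0], 0],
  [[0, 0, 0], [0, 0, 0], 0],
])

```text
clock: 5.53
eef_pos: [0.5615, -0.1759, 0.0854]
tool_rot: [-0.159, 0.987, -0.0, -0.001]
ft_force: [-4.9, 0.2, 7.8]
grip_width: -0.0002
grasp_force: 4.2
```

Emit:
apply_moves([
  [[0, 0, 0.005], [0, 0, 0], 0],
  [[0, 0, 0.005], [0, 0, 0], 0],
  [[0, 0, 0.005], [0, 0, 0], 0],
  [[0, 0, 0], [0, 0, 0], 0],
  [[0, 0, 0], [0, 0, 0], 0],
  [[0, 0, 0], [0, 0, 0], 0],
  [[0, 0, 0], [0, 0, 0], 0],
  [[0, 0, 0], [0, 0, 0], 0],
])

```text
clock: 6.2
eef_pos: [0.5615, -0.1759, 0.0826]
tool_rot: [-0.159, 0.987, -0.0, -0.001]
ft_force: [-4.7, -0.6, 7.3]
grip_width: 0.0
grasp_force: 4.6
```

```bash
python3 - <<'E'
from h import *
togo([.5617,-.1749,.082])
p,_=camera("top"); q,_=camera("side"); cv2.imwrite("pics/a2.png",np.hstack([cv2.resize(p[150:330,280:520],(400,300)),cv2.resize(q[130:310,240:480],(400,300))])[:,:,::-1])
E
```

```text
6.2 [-0.303  0.531 -0.013  1.028 -0.002 -0.623] [ 0.5615 -0.1759  0.0826] F [-4.7 -0.6  7.3] T [-0.06  1.09  0.01]
yaw y 108.33 z [-0.002 -0.001 -1.   ] shift/0.2 [-0.0024  0.0046  0.0028]
```

View pics/a2.png

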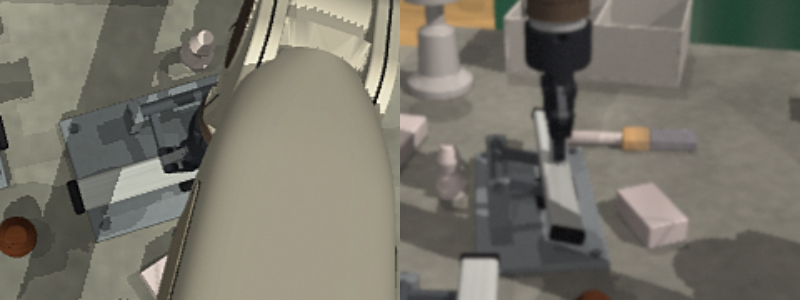

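The bar leans forward and is level along its length. The near cap is now at (567,235) in the crop and the tip is at mid-bar. The force is still at friction level, so the end stop isn't reached. I'll keep going in 1 mm steps.

Emit:
apply_moves([
  [[0, 0, 0.005], [0, 0, 0], 0],
  [[0, 0, 0.005], [0, 0, 0], 0],
  [[0, 0, 0], [0, 0, 0], 0],
  [[0, 0, 0], [0, 0, 0], 0],
  [[0, 0, 0], [0, 0, 0], 0],
  [[0, 0, 0], [0, 0, 0], 0],
  [[0, 0, 0], [0, 0, 0], 0],
  [[0, 0, 0], [0, 0, 0], 0],
])

```text
clock: 6.97
eef_pos: [0.5616, -0.1759, 0.0807]
tool_rot: [-0.159, 0.987, -0.0, -0.001]
ft_force: [-6.2, -0.2, 8.8]
grip_width: -0.0001
grasp_force: 5.0
```

Emit:
apply_moves([
  [[0, 0, 0.005], [0, 0, 0], 0],
  [[0, 0, 0], [0, 0, 0], 0],
  [[0, 0, 0], [0, 0, 0], 0],
  [[0, 0, 0], [0, 0, 0], 0],
  [[0, 0, 0], [0, 0, 0], 0],
  [[0, 0, 0], [0, 0, 0], 0],
  [[0, 0, 0], [0, 0, 0], 0],
  [[0, 0, 0], [0, 0, 0], 0],
])

```text
clock: 7.63
eef_pos: [0.5617, -0.1759, 0.0805]
tool_rot: [-0.159, 0.987, -0.001, -0.001]
ft_force: [-7.2, 0.2, 12.3]
grip_width: 0.0001
grasp_force: 7.0
```

The force is climbing and the tip has stalled at the end stop. One small push to seat it, then release.

Emit:
apply_moves([
  [[0, 0, 0.005], [0, 0, 0], 0],
  [[0, 0, 0.003], [0, 0, 0], 0],
  [[0, 0, 0], [0, 0, 0], 0],
  [[0, 0, 0], [0, 0, 0], 0],
  [[0, 0, 0], [0, 0, 0], 0],
  [[0, 0, 0], [0, 0, 0], 0],
  [[0, 0, 0], [0, 0, 0], 0],
  [[0, 0, 0], [0, 0, 0], 0],
])

```text
clock: 8.3
eef_pos: [0.5617, -0.1759, 0.0801]
tool_rot: [-0.159, 0.987, -0.001, -0.0]
ft_force: [-8.6, 2.0, 19.4]
grip_width: 0.0001
grasp_force: 10.3
```

Emit:
apply_moves([
  [[0, 0, -0.01], [0, 0, 0], 0],
  [[0, 0, -0.02], [0, 0, 0], 0],
  [[0, 0, -0.05], [0, 0, 0], 0],
  [[0, 0, -0.1], [0, 0, 0], 0],
  [[0, 0, -0.15], [0, 0, 0], 0],
  [[0, 0, -0.15], [0, 0, 0], 0],
  [[0, 0, -0.15], [0, 0, 0], 0],
  [[0, 0, -0.1], [0, 0, 0], 0],
])

```text
clock: 8.97
eef_pos: [0.564, -0.1756, 0.2266]
tool_rot: [-0.16, 0.987, -0.001, 0.002]
ft_force: [0.8, -0.7, -0.1]
grip_width: -0.0
grasp_force: 0.0
```

Emit:
apply_moves([
  [[0.03, 0.19, 0], [0, 0, 0], 0],
  [[0.03, 0.19, 0], [0, 0, 0], 0],
  [[0.03, 0.19, 0], [0, 0, 0], 0],
  [[0.03, 0.19, 0], [0, 0, 0], 0],
  [[0.03, 0.19, 0], [0, 0, 0], 0],
  [[0.03, 0.19, 0], [0, 0, 0], 0],
  [[0.03, 0.19, 0], [0, 0, 0], 0],
  [[0.03, 0.19, 0], [0, 0, 0], 0],
])

```text
clock: 9.63
eef_pos: [0.4207, 0.0995, 0.2235]
tool_rot: [-0.159, 0.987, 0.0, 0.001]
ft_force: [0.7, 1.3, 1.2]
grip_width: 0.0001
grasp_force: 0.0
```

```bash
python3 - <<'E'
from h import *
p,d=camera("top"); q,e=camera("side"); cv2.imwrite("pics/a3.png",np.hstack([cv2.resize(p[150:330,280:520],(400,300)),cv2.resize(q[130:310,240:480],(400,300))])[:,:,::-1])
from scipy.spatial.transform import Rotation as Ro
X=np.array([.949,.315]);Y=np.array([-.315,.949])
for n,dd in(("top",d),("side",e),("top",np.load("top0.npz")["d"]),("side",np.load("side0.npz")["d"])):
    P=cloud(n,dd); s=P[...,:2]@X; w=P[...,:2]@Y
    m=(dd>0)&(abs(s-.479)<.014)&(abs(w+.343)<.14)&(P[...,2]>.045)&(P[...,2]<.1)
    A=np.c_[s[m]-.479,w[m]+.343,np.ones(m.sum())]; z=P[...,2][m]
    for _ in range(3):
        c=np.linalg.lstsq(A,z,rcond=None)[0]; k=abs(A@c-z)<.004; A,z=A[k],z[k]
    print(n,m.sum(),len(z),"slope across, along, height",c.round(4))
togo([.56,-.17,.1])
E
```

```text
top 2323 2262 slope across, along, height [ 0.3176 -0.0006  0.0633]
side 889 889 slope across, along, height [ 0.3234 -0.0006  0.061 ]
top 2323 2284 slope across, along, height [ 0.0302 -0.0014  0.0834]
side 925 925 slope across, along, height [0.0429 0.     0.0816]
9.7333 [ 0.238  0.119 -0.211  1.241  0.002 -0.091] [0.4193 0.102  0.2235] F [-0.  -0.7  0.3] T [-0.09 -0.01  0.02]
yaw y 108.82 z [ 0.     0.002 -1.   ] shift/0.2 [-0.2269 -1.5156  0.6148]
```

View pics/a3.png

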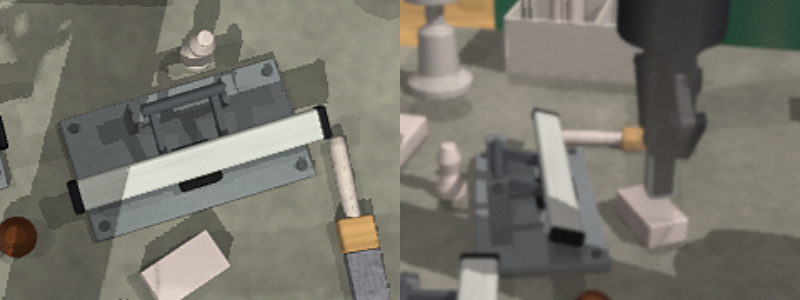

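The bar is fully down: its slope across is about 0.31 rad, it is level along its length and about 20 mm lower. The arm is clear of everything, at (0.42, 0.10, 0.22).

```bash
python3 -c "
from workcell import bot
print(bot.job_done())"
```

```text
the job is handed in; nothing more can be done
None
```

The long stop bar is pressed fully down (about 0.31 rad measured, 0.30 nominal) and level along its length; the arm let go and moved clear without going near the gate switch, and the job was handed in at about 9.7 s.

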